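# Set up the shaft test stand

### The arm

A 6-joint arm with a two-finger parallel gripper is mounted at the origin on the work surface. World frame = base frame: x ahead of the robot, y to its left, z up, the work surface at z = 0. Lengths are in m, angles in degrees, forces in N, time in s.
With the tool pointing down it reaches from about 0.35 to 0.875 m from the base axis. Payload 4.2 kg.
Tool frame: the origin (TCP) lies between the finger pads; the fingertips stand 22 mm ahead of it and the grasp point (between the pads) lies 3 mm ahead of it (env.finger_overhang is the distance from the TCP to the fingertips, in m); z points along the fingers, y is the line along which they close (so a half turn about z gives the same grasp; the last joint's range is limited). The gripper opens to 87 mm and grips with 3 to 60 N. Pads are 19 mm wide; open, the fingers measure 117 mm over their backs; the gripper's body (75 mm by 190 mm) begins 51 mm behind the grasp point.
Start: joints at [78.816, 22.042, 0.453, 0, -68.411, -14.817], TCP at [0.274, 0.562, 0.245] pointing down, gripper open.
Joint ranges: [-179.83, 179.83], [-69.29, 118.12], [-61.27, 80.66], [-181.25, 117.63], [-171.15, -9.14], [-177.46, 177.46]. Speed limits (degrees/s): [159.86, 159.86, 180, 180, 180, 180].

### API

Orientations are given as [roll, pitch, yaw] about the fixed x, y, z axes, in that order (R = Rz(yaw) Ry(pitch) Rx(roll)).
In Python, from workcell import env gives the robot as it stands. Calls block until the motion is done:
- env.goto(position, orientation): joint-space move of the TCP to a pose.
- env.move_straight(position, rotation=None, rate=0.15, force_limit=None): straight line of the TCP; rotation=None keeps the orientation; rate is the mean speed in m/s. With force_limit (N) it stops when the force on the tool has changed by that much, and returns True; else False.
- env.set_joints(angles): joint-space move.
- env.gripper_to(opening, grasp_force=None): opening from 0.0 (shut) to 1.0 (fully open); grasp_force is the grip in N (None keeps the last); returns when the fingers have stopped.
- env.dwell(seconds).
- env.inverse_kinematics(position, orientation): joint angles nearest the present ones, or None.
- env.read_state(): the state.
- env.grab_frame(name): name is "scene" or "top"; returns a dict with "image" (420x560x3 uint8, blue, green, red), "fx", "fy", "cx", "cy" (pixels), "position" and "orientation" of the camera in the world. Camera axes: x right, y up, looking along -z (the intrinsics and any distortion apply to the point x, -y, -z); pixel columns grow to the right and rows downward; lengths in m; the calibration is good to about 2 mm. A picture is of the moment at which its call begins. There is no depth.
A pose or a line that the arm cannot do raises env.Unreachable and nothing moves.
- env.close_job(): hands the job in; it is judged then, once.
The state is a dict: "clock": time; "joint_positions": joint angles; "qvel": joint speeds; "joint_torque": joint torques, N m; "position": TCP position; "tool_rot": TCP orientation; "force": force on the tool from outside, world axes, zero at the start; "wrist_torque": the same for the moment, N m; "opening": opening from 0.0 (shut) to 1.0 (fully open); "finger_force": force on a finger pad.
Only numpy, scipy, OpenCV 4.12 (cv2) and the standard library are available. Lean on these libraries where they do the work, as an engineer would, in place of code of your own. Each camera call takes 0.05 s, during which the arm holds its last target. There are 200 camera calls.

### The job

Get the shaft stand on the bench ready: put the two spanners that were left on it into the black tool tray and turn the wing knob of the levelling screw until the stand's plate is level. With the plate cleared and level, seat every bearing block fully home in a seat of its own on the plate, and when they are all in, slide the arbor through all their bores until its collar is up against the first block. Leave the other tools and containers on the bench where they are.

Things in the scene. Friction and masses are not known exactly. Their poses are not given: they have to be found in the camera images.
- stand: Green cast base of the levelling stand, fixed, 170 (x) x 290 (y) x 18 mm; origin: centre of its underside; x points across it away from the robot, y along it to the robot's left. Above it a steel plate 150 x 264 x 12 mm is hinged along y at height 45 mm between end cheeks 52 mm high; level, its top is 60 mm above the bench.
- plate (a joint): Tilt of the steel plate about the stand's y axis, rad: 0 level, negative: front edge (robot side) low, as at the start. Moves only with the knob and stays put. A spirit vial along x on the plate's right (-y) end shows it: the white bubble moves 2 mm per 0.01 rad towards the high side; level, it is midway between two black rings.
- knob (a joint): Turn of the levelling knob, rad, positive clockwise seen from above; clockwise raises the plate's front: 0.081 rad of tilt per turn (0.01288 rad per rad). Friction 0.12 N m; end stops at -11 and +4.5, level at about 0.
- knob_grip (a point): Centre of the black wing of the levelling knob, on the screw's axis 105 mm in front of the plate's middle, 100 mm above the bench; the wing is 54 mm long (this point's x axis), 14 mm thick (y) and 26 mm high (13 mm above and below this point). It does not rise as it is turned.
- seat_left (a point): Centre of the floor of the left (+y) seat on the plate: a shallow pocket 98 mm (x) by 48 mm (y), framed by ribs 6.5 mm high that lean outwards by 25 degrees as a lead-in. A block's foot fits it with 1 mm play all round. Axes as the plate's.
- seat_mid (a point): The same for the middle seat, 75 mm to the right, at the middle of the plate's top.
- seat_right (a point): The same for the right (-y) seat, a further 75 mm to the right.
- block1: Dark cast bearing block, one of two or three alike (absent ones read None). Foot 96 (its x) x 46 (y) x 14 mm; on it a flat-sided housing 46 (x) x 30 (y) mm, up to 66 mm high, grease nipple on top to 73 mm. A bore of 16 mm runs along y, 42 mm above the underside. 0.5 kg. Origin: centre of the underside. May sit in a seat either way round.
- block2: As block1.
- block3: As block1.
- block1_bore (a point): Centre of block1's bore, 42 mm above its underside; y is the bore axis, 30 mm long.
- block2_bore (a point): As block1_bore.
- block3_bore (a point): As block1_bore.
- arbor: Steel arbor, 0.22 kg: shaft 13 mm diameter, 195 mm long, last 12 mm tapered to 6 mm; then a collar 25 mm dia., 6 mm thick; then a black grip 18 mm dia., 62 mm long. Origin: on the axis at the collar's front face; x to the tip. Starts level in two fixed V blocks (70 mm high, 30 and 150 mm ahead of the collar), axis 60 mm above the bench, the grip free on the robot's side.
- spanner: Steel ring-and-open-end spanner, 200 mm long, shank 17 mm wide and 7 mm thick, 38 mm wide at the open end; origin at the centre of its underside, x along the shank to the open end. It starts lying along the plate on top of the ribs, its underside about 66 mm above the bench.
- spanner2: A shorter spanner, 150 mm long, otherwise as spanner, lying beside it on the far side of the plate.
- tray_in (a point): Centre of the inner floor of the black open tool tray, 4 mm above the bench; the tray, fixed, is 250 mm long (x) by 130 mm (y) outside, 35 mm high, walls 4 mm.
- screwdriver: Bystander: screwdriver 200 mm long, red handle, lying.
- hammer: Bystander: hammer 260 mm long, lying.
- grease_jar: Bystander: amber jar with white cap, 68 mm diameter, 70 mm high.
- oil_bottle: Bystander: white oil bottle, 52 mm diameter, 150 mm high.
- carton: Bystander: carton 70 x 100 x 45 mm.
- pliers: Bystander: pliers with red handles, 180 mm long.
- tape_measure: Bystander: yellow tape measure, 62 x 62 x 34 mm.

How it is judged (in metres and radians):
On the way, in this order (a step that is already met when the one before it is completed fails the run):
1. both spanners are in the tray and the plate is level (x of spanner in the frame of tray_in between -0.1 and 0.1 m and y of spanner in the frame of tray_in between -0.055 and 0.055 m and z of each of spanner, spanner2 in the frame of tray_in below 0.022 m and x of spanner2 in the frame of tray_in between -0.1 and 0.1 m and y of spanner2 in the frame of tray_in between -0.055 and 0.055 m and angle between seat_mid's own z axis and vertical below 0.013 rad), for 0.3 s.
2. every bearing block is seated in a seat of its own ((distance between block1 and seat_left below 0.004 m or distance between block1 and seat_mid below 0.004 m or distance between block1 and seat_right below 0.004 m) and angle between the z axis of each of block1, block2, block3 and the z axis of seat_mid, either way round below 0.03 rad and angle between the y axis of each of block1, block2, block3 and the y axis of seat_mid, either way round below 0.08 rad and (distance between block2 and seat_left below 0.004 m or distance between block2 and seat_mid below 0.004 m or distance between block2 and seat_right below 0.004 m) and (distance between block3 and seat_left below 0.004 m or distance between block3 and seat_mid below 0.004 m or distance between block3 and seat_right below 0.004 m)), for 0.2 s.
3. the arbor passes through every block (y of block1_bore in the frame of arbor between -0.0035 and 0.0035 m and z of block1_bore in the frame of arbor between -0.0035 and 0.0035 m and x of block1_bore in the frame of arbor between 0.01 and 0.172 m and y of block2_bore in the frame of arbor between -0.0035 and 0.0035 m and z of block2_bore in the frame of arbor between -0.0035 and 0.0035 m and x of block2_bore in the frame of arbor between 0.01 and 0.172 m and y of block3_bore in the frame of arbor between -0.0035 and 0.0035 m and z of block3_bore in the frame of arbor between -0.0035 and 0.0035 m and x of block3_bore in the frame of arbor between 0.01 and 0.172 m), for 0.2 s.
At the end, for the whole second after the job is handed in: Both spanners in the tray, not across its rim; plate level within 0.013 rad; every block within 4 mm of a seat's centre, square and flat on the plate; arbor right through every bore (axis within 3.5 mm of each bore's centre), collar within 5 mm of the first block's face; arbor at rest (all of step 1 and all of step 2 and all of step 3 and x of any of block1_bore, block2_bore, block3_bore in the frame of arbor below 0.02 m and linear speed of arbor below 0.02 m/s); the robot touches nothing.
It fails at once if a bystander is moved by more than 3 cm (distance of any of screwdriver, hammer, grease_jar, oil_bottle, carton, pliers, tape_measure from where it was at the start of the episode above 0.03 m).
Of block1, block2, block3 only 2 to 3 are there at a start; the rules pass over those that are not, and their reading is None.
At some moment in a run one of block1, block2, block3 may be knocked a few centimetres aside while the robot is not near it.
Once in a run the grip may slacken for a moment while it holds something.
It also fails if it takes over 200 s, if anything falls off the work surface, if the arm or the gripper's body presses on something with over 40 N, if the wrist force passes 120 N, or if a joint passes its speed limit or range.

## Working session

There is one attempt and no reset: what is moved stays moved. The work goes in short steps, each a Python script; the robot and the scene stay as the last script left them, time stands still between calls to the robot, and variables do not carry over. Pictures are saved under pics/ and viewed, at most 14 in all, crops included, and the job is handed in when it is done.

```bash
mkdir -p pics; ls
python3 - <<'E'
from workcell import env
import cv2
for n in("scene","top"):
    f=env.grab_frame(n); cv2.imwrite(f"pics/{n}0.png",f["image"]); print({k:v for k,v in f.items() if k!="image"})
s=env.read_state(); print(s, env.finger_overhang)
E
```

```text
pics
workcell.py
{'fx': 541.3139959488373, 'fy': 541.3139959488373, 'cx': 270.10020099223175, 'cy': 206.47636096255562, 'position': array([ 1.56716123, -0.08761721,  1.13154308]), 'orientation': array([45.35770821,  0.22383677, 86.76962929])}
{'fx': 380.0122394581373, 'fy': 380.0122394581373, 'cx': 272.8379372341757, 'cy': 211.3519233649999, 'position': array([ 0.38989591, -0.04785397,  1.01186707]), 'orientation': array([  8.73162001,   1.68924595, -91.48728008])}
{'clock': 0.1, 'joint_positions': array([ 7.88156022e+01,  2.20852431e+01,  3.87578107e-01, -2.42310273e-02,
       -6.84117946e+01, -1.48160603e+01]), 'qvel': array([ 0.00901035, -0.09572903,  0.1018264 ,  0.12422868,  0.09001843,
        0.04248429]), 'joint_torque': array([-7.61090123e-04, -3.91687846e+01,  1.87937897e+01,  4.23188835e+00,
        1.35058147e-02, -7.20020216e-05]), 'position': array([0.27376116, 0.56129984, 0.24358328]), 'tool_rot': array([ 1.79888421e+02, -6.22545088e-03, -2.60093889e+01]), 'force': array([ 0.1395579 , -0.3549001 , -0.61343897]), 'wrist_torque': array([ 0.01418971, -0.00849586,  0.04277387]), 'finger_force': 0.0, 'opening': 1.0014514410346536} 0.022
```

View pics/scene0.png

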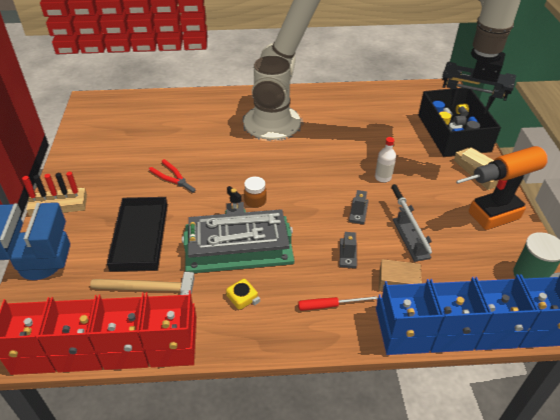

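View pics/top0.png

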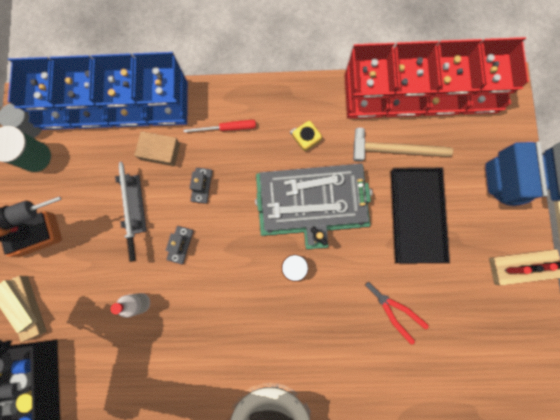

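Both views show two blocks: top px (201,186) and (180,245). The arbor lies in its V blocks around (130,210), the stand is near (315,200), the knob is at (318,236), and the tray is at (420,216). Next I'll enlarge the parts that matter.

```bash
cat > h.py <<'E'
from workcell import env
import cv2, numpy as np
from scipy.spatial.transform import Rotation as R
def grab(n,save=None):
    f=env.grab_frame(n); f["R"]=R.from_euler("xyz",f["orientation"],degrees=True).as_matrix()
    if save: cv2.imwrite("pics/"+save,f["image"])
    return f
def ray(f,uv):
    u,v=uv; d=np.array([(u-f["cx"])/f["fx"],-(v-f["cy"])/f["fy"],-1.]); return f["R"]@d
def onz(f,uv,z):
    d=ray(f,uv); p=f["position"]; return p+d*(z-p[2])/d[2]
def proj(f,P):
    q=(np.asarray(P)-f["position"])@f["R"]; q=q.reshape(-1,3)
    return np.c_[f["cx"]-f["fx"]*q[:,0]/q[:,2], f["cy"]+f["fy"]*q[:,1]/q[:,2]]
def tri(fa,a,fb,b):
    d1,d2=ray(fa,a),ray(fb,b); d1/=np.linalg.norm(d1); d2/=np.linalg.norm(d2)
    t=np.linalg.lstsq(np.c_[d1,-d2],fb["position"]-fa["position"],rcond=None)[0]
    p,q=fa["position"]+t[0]*d1, fb["position"]+t[1]*d2
    return (p+q)/2, np.linalg.norm(p-q)
def crop(f,box,k,name):
    x0,y0,x1,y1=box; im=cv2.resize(f["image"][y0:y1,x0:x1],None,fx=k,fy=k,interpolation=cv2.INTER_CUBIC)
    for x in range(x0-x0%10+10,x1,10): cv2.line(im,(int((x-x0+.5)*k),0),(int((x-x0+.5)*k),4 if x%50 else 14),(0,0,255),1)
    for y in range(y0-y0%10+10,y1,10): cv2.line(im,(0,int((y-y0+.5)*k)),(4 if y%50 else 14,int((y-y0+.5)*k)),(0,0,255),1)
    cv2.imwrite("pics/"+name,im)
E
python3 - <<'E'
from h import *
t=grab("top");s=grab("scene")
a=t["image"][150:270,110:470]; 
crop(t,(250,155,390,255),5.5,"c1.png")
crop(s,(170,170,310,275),5.5,"c2.png")
crop(t,(110,150,220,265),5,"c3.png")
crop(s,(330,170,440,265),6,"c4.png")
E
```

```text
(no output)
```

View pics/c1.png

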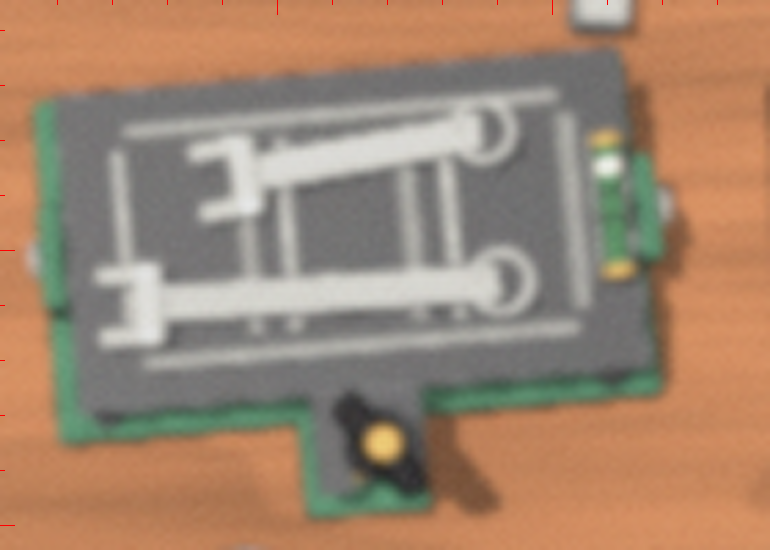

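View pics/c2.png

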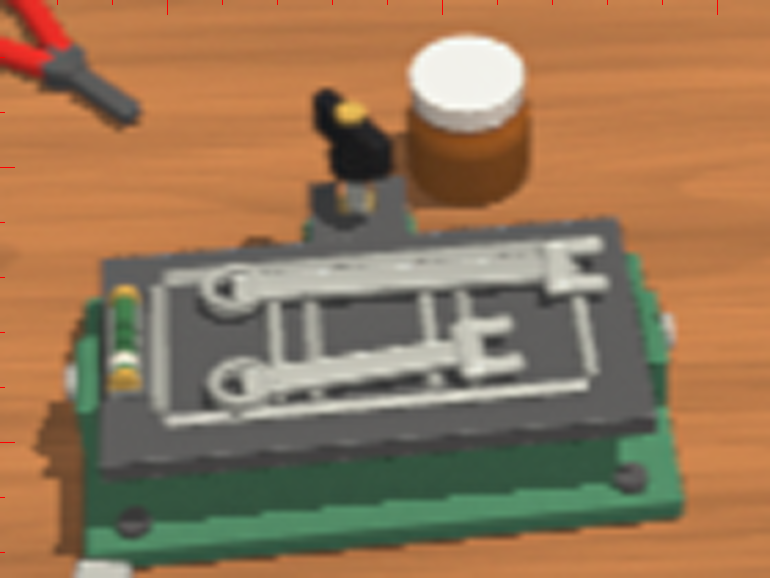

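View pics/c3.png

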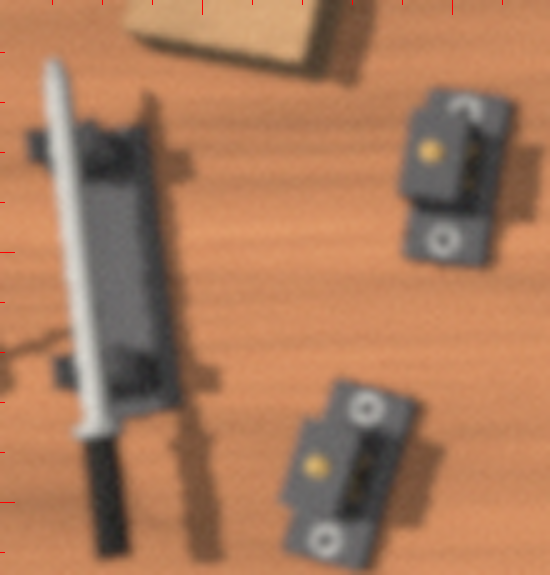

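View pics/c4.png

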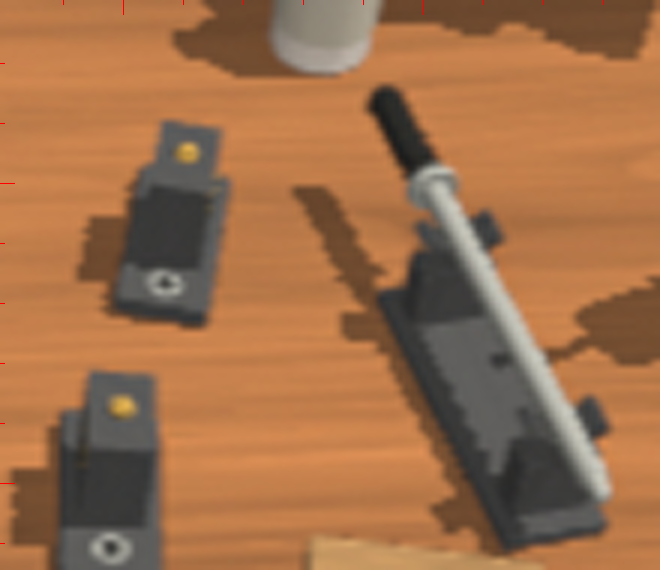

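The plate has its front low, with the vial's bubble at the far end of the tube (top px (360.5,185)). The spanner shanks run at about (309,208) and (315,183). The block nipples are at (196.5,180.5) and (173.5,243.5), and the arbor runs from (120,162) to (132,259). Next I'll triangulate.

```bash
cat >> h.py <<'E'
def gold(f,box):
    x0,y0,x1,y1=box; im=f["image"][y0:y1,x0:x1]; h=cv2.cvtColor(im,cv2.COLOR_BGR2HSV)
    m=cv2.inRange(h,(17,100,130),(32,255,255)); n,l,st,c=cv2.connectedComponentsWithStats(m)
    return [(c[i][0]+x0,c[i][1]+y0,int(st[i][4])) for i in range(1,n) if st[i][4]>3]
E
python3 - <<'E'
from h import *
np.set_printoptions(precision=4,suppress=True)
t=grab("top");s=grab("scene")
print("t",gold(t,(150,160,380,260)));print("s",gold(s,(180,170,370,265)))
C=lambda x0,y0,k:(lambda x,y:((x+.5)/k-.5+x0,(y+.5)/k-.5+y0))
c1,c2,c3,c4=C(250,155,5.5),C(170,170,5.5),C(110,150,5),C(330,170,6)
P={}
def T(n,a,b):
    p,e=tri(t,c1(*a) if n[0]!='*' else c3(*a),s,c2(*b) if n[0]!='*' else c4(*b)); P[n]=p; print(n,p,round(e*1e3,1))
T("plFL",(58,98),(655,425));T("plFR",(620,50),(100,465));T("plNR",(655,375),(100,262));T("plNL",(80,415),(612,220))
T("ribFL",(124,132),(588,384));T("ribFR",(556,95),(168,420));T("ribNR",(579,327),(165,275))
T("knob",(383,442),(350,112))
T("sp1open",(145,303),(562,270));T("sp1ring",(500,282),(231,289))
T("sp2open",(245,177),(470,347));T("sp2ring",(485,133),(240,383))
T("*tip",(53,62),(600,492));T("*collar",(96,430),(434,182));T("*gripend",(114,553),(385,97))
T("*n1",(431,151),(122,405));T("*n2",(316,466),(188,152))
T("*b1near",(443,240),(0,0));T("*b1far",(465,108),(110,548));T("*b2far",(367,408),(165,284))
# tray rim corners by dark mask
h=cv2.cvtColor(t["image"],cv2.COLOR_BGR2HSV)
for f,b in((t,(380,155,465,275)),(s,(100,185,175,280))):
    im=cv2.cvtColor(f["image"],cv2.COLOR_BGR2GRAY)[b[1]:b[3],b[0]:b[2]]
    c=max(cv2.findContours((im<60).astype(np.uint8),0,2)[0],key=cv2.contourArea)
    r=cv2.minAreaRect(c);q=cv2.approxPolyDP(c,6,True)[:,0]+b[:2];print(r,q.tolist())
    if f is t: print([onz(t,x,.035)[:2].round(3).tolist() for x in q])
for z in(.014,):
    for a in((443,240),(465,108),(367,408),(325,540)): print(onz(t,c3(*a),z))
E
```

```text
t [(np.float64(195.8), np.float64(180.0), 10), (np.float64(359.7142857142857), np.float64(179.57142857142858), 7), (np.float64(362.16666666666663), np.float64(203.91666666666666), 12), (np.float64(319.2439024390244), np.float64(235.0), 41), (np.float64(173.2), np.float64(243.0), 10)]
s [(np.float64(233.11111111111111), np.float64(189.77777777777777), 18), (np.float64(360.8), np.float64(195.0), 10), (np.float64(192.22222222222223), np.float64(222.55555555555554), 9), (np.float64(192.25), np.float64(238.6), 20), (np.float64(350.16666666666663), np.float64(237.08333333333331), 12), (np.float64(291.0), np.float64(241.0), 5)]
plFL [0.6389 0.0078 0.0623] 2.8
plFR [ 0.6517 -0.2536  0.0669] 2.7
plNR [ 0.5018 -0.2635  0.05  ] 3.3
plNL [ 0.4906 -0.0004  0.0528] 0.6
ribFL [ 0.6192 -0.0229  0.0717] 2.8
ribFR [ 0.63   -0.2221  0.0718] 2.5
ribNR [ 0.5236 -0.2284  0.0607] 2.5
knob [ 0.4687 -0.1322  0.1154] 1.4
sp1open [ 0.5396 -0.0305  0.0682] 2.5
sp1ring [ 0.5441 -0.1933  0.0696] 0.4
sp2open [ 0.5954 -0.078   0.0755] 2.3
sp2ring [ 0.6122 -0.1881  0.0759] 2.4
*tip [0.6784 0.371  0.0643] 0.2
*collar [0.4852 0.3426 0.0651] 1.8
*gripend [0.4233 0.3327 0.0633] 2.7
*n1 [0.6226 0.1714 0.0714] 1.4
*n2 [0.4635 0.2287 0.0706] 1.8
*b1near [0.5424 0.1213 0.2407] 9.4
*b1far [0.6591 0.1655 0.0179] 1.5
*b2far [0.4977 0.2177 0.0166] 1.8
((39.20856475830078, 60.46270751953125), (95.76219940185547, 53.13697814941406), 86.98721313476562) [[393, 169], [396, 261], [448, 261], [442, 170]]
[[0.643, -0.341], [0.404, -0.331], [0.401, -0.461], [0.636, -0.467]]
((36.737091064453125, 48.8878059387207), (50.951995849609375, 81.2147445678711), 8.365885734558105) [[165, 197], [122, 199], [110, 271], [157, 269]]
[0.5874 0.1773 0.014 ]
[0.6601 0.1655 0.014 ]
[0.4979 0.2175 0.014 ]
[0.4288 0.239  0.014 ]
```

```bash
cat >> h.py <<'E'
def rot(yaw,tilt=0,ax=92.9):
    a=np.array([np.cos(np.radians(ax)),np.sin(np.radians(ax)),0])
    return (R.from_rotvec(a*tilt)*R.from_euler("xyz",[180,0,yaw],degrees=True)).as_euler("xyz",degrees=True)
def best(p,yaw,tilt=0):
    c=[]
    for k in(-180,0,180):
        q=env.inverse_kinematics(p,rot(yaw+k,tilt))
        if q is not None: c.append((abs(q[5]),yaw+k))
    return min(c)[1]
def st(): s=env.read_state(); return s["clock"],s["position"].round(4),s["force"].round(1),round(s["opening"]*87,1),round(s["finger_force"],1)
E
python3 - <<'E'
from h import *
yaw=best([.5418,-.127,.15],91.6,-.088);tl=-.088
r=rot(yaw,tl); print(yaw)
tz=R.from_euler("xyz",r,degrees=True).as_matrix()[:,2]
tip=lambda p:np.array(p)-.022*tz
env.gripper_to(.36)
env.goto([.45,.2,.25],rot(yaw)); env.goto(tip([.5418,-.127,.12]),r)
env.move_straight(tip([.5418,-.127,.074]),rate=.1)
print(env.move_straight(tip([.5418,-.127,.061]),rate=.02,force_limit=3)); print(st())
p=env.read_state()["position"]-tz*.0012
env.move_straight(p,rate=.02); env.gripper_to(0,grasp_force=40); print(st())
env.move_straight(p+[0,0,.06],rate=.08); print(st())
grab("top","t1.png"); s=grab("scene"); crop(s,(150,140,320,270),4.5,"s1.png")
for k in range(-180,181,45):
    q=env.inverse_kinematics([.4687,-.1322,.103],rot(k)); print(k,None if q is None else q.round(0))
E
```

```text
271.6
True
(5.425, array([ 0.5398, -0.1272,  0.085 ]), array([-1. ,  0.8,  5.6]), 31.5, 2.0)
(6.1167, array([ 0.5395, -0.1272,  0.086 ]), array([0.2, 0.2, 0.2]), 16.2, 40.0)
(7.0167, array([ 0.5392, -0.1271,  0.1456]), array([-0.8,  0.2, -1.8]), 16.3, 40.0)
-180 [  3.  18. -29.  -0. -43. -93.]
-135 [  3.  18. -29.   0. -43. -48.]
-90 [  3.  18. -29.   0. -43.  -3.]
-45 [  3.  18. -29.   0. -43.  42.]
0 [  3.  18. -29.   0. -43.  87.]
45 [  3.  18. -29.   0. -43. 132.]
90 [  3.  18. -29.   0. -43. 177.]
135 [   3.   18.  -29.   -0.  -43. -138.]
180 [  3.  18. -29.  -0. -43. -93.]
```

View pics/s1.png

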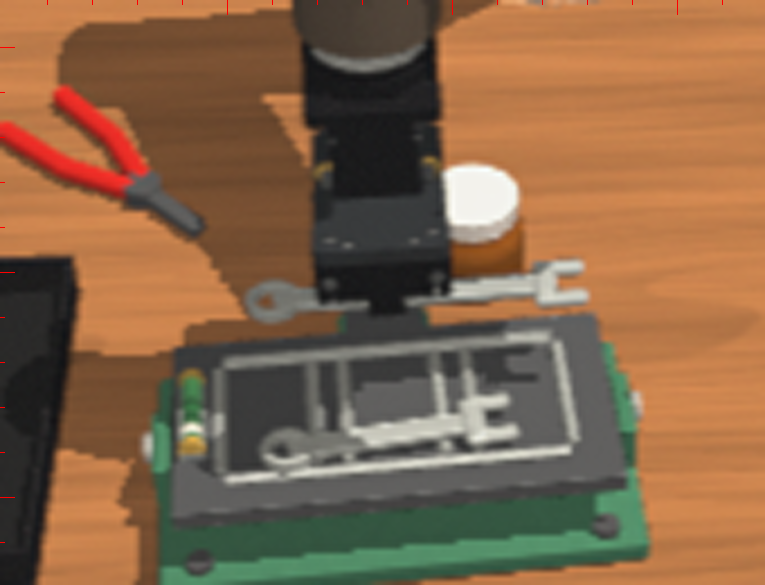

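The spanner is held cleanly; it crosses the fingers at about px (235,205) of the scene view. The vial bubble is still at the far end. Into the tray with it, then the second spanner.

```bash
cat >> h.py <<'E'
TRAY=np.array([.521,-.400]); TYAW=-2
def drop(shift,off):
    "shift: spanner centre along tool x from TCP; off: tray y offset"
    a=np.radians(TYAW); ex=np.array([np.cos(a),np.sin(a)]); ey=np.array([-ex[1],ex[0]])
    c=TRAY+ey*off-ex*shift; r=rot(TYAW)
    p=env.read_state()["position"]; env.move_straight([p[0],p[1],.17],rate=.15)
    env.goto([*c,.17],r); print("held",st())
    env.move_straight([*c,.045],rate=.12); print(env.move_straight([*c,.0265],rate=.03,force_limit=4),st())
    env.gripper_to(.36); env.move_straight([*c,.15],rate=.15)
E
python3 - <<'E'
from h import *
drop(-.017,.022)
tl=-.088; g=[.603,-.127]; yaw=best([*g,.15],98.7,tl); r=rot(yaw,tl); print(yaw)
tz=R.from_euler("xyz",r,degrees=True).as_matrix()[:,2]
tip=lambda p:np.array(p)-.022*tz
env.goto(tip([*g,.12]),r); env.move_straight(tip([*g,.080]),rate=.1)
print(env.move_straight(tip([*g,.063]),rate=.02,force_limit=3)); print(st())
p=env.read_state()["position"]-tz*.0012
env.move_straight(p,rate=.02); env.gripper_to(0,grasp_force=40); print(st())
env.move_straight(p+[0,0,.06],rate=.08); print(st())
drop(-.001,-.022)
env.goto([.4687,-.1322,.2],rot(40)); print(st())
t=grab("top"); s=grab("scene"); crop(s,(100,170,310,290),3.6,"s2.png"); crop(t,(245,150,465,300),3.5,"t2.png")
E
```

```text
held (9.1167, array([ 0.5387, -0.3782,  0.1696]), array([ 0.3, -0.3, -1.8]), 16.2, 40.0)
True (10.8917, array([ 0.5384, -0.3784,  0.0269]), array([-0.3,  0.3,  4.3]), 16.1, 40.0)
-81.3
True
(15.225, array([ 0.6012, -0.1271,  0.0907]), array([-0.5,  1.3,  4.2]), 31.1, 2.3)
(15.925, array([ 0.6009, -0.1271,  0.0917]), array([ 1.2,  0.7, -0.8]), 16.4, 40.0)
(16.825, array([ 0.6006, -0.127 ,  0.1513]), array([ 0.2, -0.1, -1. ]), 16.0, 40.0)
held (18.7333, array([ 0.5214, -0.4215,  0.1696]), array([ 0.5, -0. , -1.1]), 16.1, 40.0)
True (20.5083, array([ 0.5209, -0.4218,  0.0271]), array([-0.2,  0.1,  3.7]), 16.8, 40.0)
(23.2417, array([ 0.4692, -0.1327,  0.1998]), array([ 0.5, -0.6, -0.5]), 31.5, 0.0)
```

View pics/s2.png

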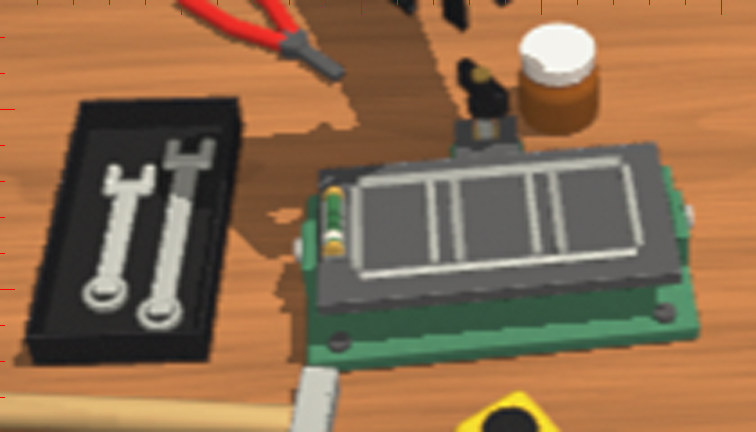

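Both spanners lie flat in the tray. Now the knob.

```bash
cat > knob.py <<'E'
from h import *
K=[.4687,-.1322]
def turn(y0,dyaw,f=45):
    "grip wing at tool yaw y0 and turn by dyaw deg (negative=clockwise)"
    env.gripper_to(.36); env.goto([*K,.15],rot(y0))
    print(env.move_straight([*K,.103],rate=.06,force_limit=6),st())
    env.gripper_to(0,grasp_force=f); print(st())
    q=np.array(env.read_state()["joint_positions"]); n=int(np.ceil(abs(dyaw)/60))
    for i in range(1,n+1):
        w=q.copy(); w[5]+=dyaw*i/n; env.set_joints(w)
    print(st(),env.read_state()["wrist_torque"].round(2),env.read_state()["joint_positions"][5]-q[5])
    env.gripper_to(.36); env.move_straight([*K,.16],rate=.12)
    return grab("top")
E
python3 - <<'E'
from knob import *
f=turn(40,-298); crop(f,(335,165,385,225),10,"v1.png")
E
```

```text
False (24.8083, array([ 0.469 , -0.1322,  0.1032]), array([ 0. , -0.9, -0.3]), 31.4, 0.0)
(25.125, array([ 0.4686, -0.1319,  0.1033]), array([-1.6,  3.7,  2.1]), 25.5, 45.0)
(30.0, array([ 0.4673, -0.1314,  0.1033]), array([-3.8,  4.1,  3.4]), 25.7, 45.0) [1.22 0.89 0.08] -297.9474498828049
```

View pics/v1.png

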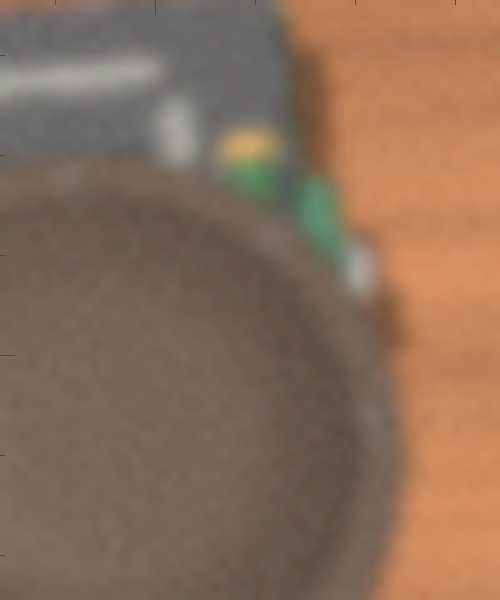

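The arm hides the vial, and the jaws stopped at 25 mm instead of 14, so the grip was probably not square on the wing. I'll move aside and look.

Run:
```python
from h import *
env.move_straight([.4687,-.1322,.22]); env.goto([.40,.2,.3],rot(-90))
t=grab("top"); s=grab("scene")
a=cv2.resize(t["image"][160:260,290:390],None,fx=4,fy=4,interpolation=cv2.INTER_CUBIC)
b=cv2.resize(s["image"][170:270,180:280],None,fx=4,fy=4,interpolation=cv2.INTER_CUBIC)
cv2.imwrite("pics/k1.png",np.hstack([a,b]))
```

```text
(no output)
```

View pics/k1.png

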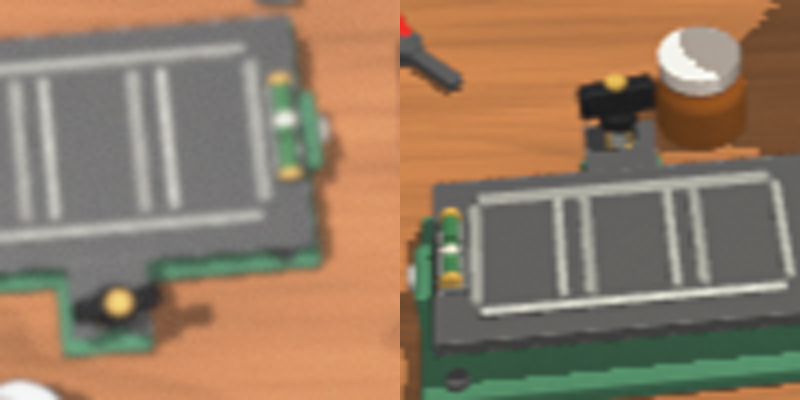

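The wing did turn rigidly: it now lies at -78°, as commanded. The bubble is slightly above the middle between the caps. I'll measure it numerically in both views.

```bash
cat >> knob.py <<'E'
def vial(f,box,z=.068):
    x0,y0,x1,y1=box; g=sorted(gold(f,box),key=lambda c:-c[2])[:2]
    g=sorted(g,key=lambda c:c[1]); g=[np.array(c[:2]) for c in g]
    im=f["image"].astype(float); d=(g[1]-g[0]); L=np.linalg.norm(d); n=np.array([-d[1],d[0]])/L
    tt=np.linspace(.12,.88,200); off=np.linspace(-1.5,1.5,7)
    pts=g[0]+tt[:,None,None]*d+off[None,:,None]*n
    red=cv2.remap(f["image"][:,:,2].astype(np.float32),pts[...,0].astype(np.float32),pts[...,1].astype(np.float32),cv2.INTER_LINEAR).mean(1)
    w=np.clip(red-np.median(red)-.4*(red.max()-np.median(red)),0,None); b=g[0]+d*(tt*w).sum()/w.sum()
    a=[onz(f,p,z) for p in(g[0],b,g[1])]
    u=(a[2]-a[0])/np.linalg.norm(a[2]-a[0]); m=(a[1]-(a[0]+a[2])/2)@u
    return m*(np.sign(u[0]))*1000, np.linalg.norm(a[2]-a[0]), red[::8].round(0)
E
python3 - <<'E'
from knob import *
t=grab("top"); s=grab("scene")
print(vial(t,(350,170,372,212))); print(vial(s,(183,215,205,250)))
E
```

```text
(np.float64(4.714799605657598), np.float64(0.06138253198459934), array([105., 101., 100., 101., 102., 109., 128., 157., 194., 215., 223.,
       215., 182., 142., 111.,  96.,  94.,  96., 100., 101., 103., 103.,
       102., 103., 108.], dtype=float32))
(np.float64(3.390946531347616), np.float64(0.062340375500456534), array([ 87.,  77.,  77.,  77.,  77.,  77.,  77.,  74.,  69.,  71.,  81.,
       113., 160., 193., 220., 190., 143., 114.,  88.,  83.,  79.,  77.,
        77.,  89., 106.], dtype=float32))
```

About 4 mm, or 0.02 rad, to go, which is about 90° more clockwise.

Run:
```python
from knob import *
turn(-78,-90)
env.move_straight([.4687,-.1322,.22]); env.goto([.45,.2,.3],rot(-90))
t=grab("top"); s=grab("scene")
print(vial(t,(350,170,372,212))[:2]); print(vial(s,(183,210,205,250))[:2])
cv2.imwrite("pics/t3.png",t["image"]);cv2.imwrite("pics/s3.png",s["image"])
```

```text
False (36.2583, array([ 0.469 , -0.1323,  0.1032]), array([-0.1, -0.3,  0.2]), 31.1, 0.0)
(36.575, array([ 0.4676, -0.1325,  0.1031]), array([-4. , -1.1,  3.2]), 25.7, 45.0)
(38.125, array([ 0.4677, -0.1325,  0.1032]), array([-1.8, -1.1,  0.1]), 25.7, 45.0) [-0.52  0.47  0.05] -89.90694679763828
(np.float64(1.123623811970806), np.float64(0.06136342407565374))
(np.float64(-0.34437508359609387), np.float64(0.06267767340347041))
```

The plate is level to about 0.4 mm of bubble. Next I'll fix the seat frame from the rib mask in both views and re-measure the blocks.

Run:
```python
from h import *
np.set_printoptions(precision=4,suppress=True)
t=grab("top"); s=grab("scene")
poly=np.array([[.640,-.005],[.652,-.232],[.503,-.242],[.491,-.005]])+[0,0]
C=np.array([.572,-.127]);a=np.radians(2.9);ex=np.array([np.cos(a),np.sin(a)]);ey=np.array([-ex[1],ex[0]])
for f in(t,s):
    pl=np.array([[*(C+ex*i*.068+ey*j*.119),.063] for i,j in((1,1),(1,-1),(-1,-1),(-1,1))])
    m=np.zeros(f["image"].shape[:2],np.uint8); cv2.fillPoly(m,[proj(f,pl).round().astype(int)],1)
    g=cv2.cvtColor(f["image"],cv2.COLOR_BGR2GRAY); k=(m>0)&(g>np.median(g[m>0])+40)
    n,l,S,_=cv2.connectedComponentsWithStats(k.astype(np.uint8)); 
    for i in range(1,n):
        if S[i][4]<8:k[l==i]=0
    v,u=np.nonzero(k); W=np.array([onz(f,q,.0655)[:2] for q in zip(u,v)]).astype(np.float32)
    r=cv2.minAreaRect(W); q=cv2.boxPoints(r)
    print(len(W),"rect",np.array(r[0]),r[1],r[2])
    # local coords histogram: percentile centre
    L=(W-C)@np.c_[ex,ey]; print("mid x",(np.percentile(L[:,0],[2,98])),"y",np.percentile(L[:,1],[2,98]))
gt=gold(t,(150,160,220,260)); gs=gold(s,(335,180,370,250)); print(gt,gs)
for A in gt:
    for B in gs:
        p,e=tri(t,A[:2],s,B[:2]); 
        if e<.006: print("nipple",p,e)
# rings: bright low-sat blobs
for f,b in((t,(180,165,215,260)),(t,(160,225,200,265)),(s,(335,180,372,270))):
    im=f["image"][b[1]:b[3],b[0]:b[2]]; h=cv2.cvtColor(im,cv2.COLOR_BGR2HSV)
    k=((h[...,1]<60)&(h[...,2]>135)).astype(np.uint8); k=cv2.dilate(k,np.ones((2,2),np.uint8))
    n,l,S,c=cv2.connectedComponentsWithStats(k)
    for i in range(1,n):
        if S[i][4]>3:
            vv,uu=np.nonzero(l==i); p=((uu.min()+uu.max())/2+b[0],(vv.min()+vv.max())/2+b[1]); print("ring",p,S[i][4],onz(f,p,.015))
```

```text
843 rect [ 0.5736 -0.1327] (0.11283105611801147, 0.2264057844877243) 3.234046697616577
mid x [-0.0544  0.0572] y [-0.1048  0.1063]
701 rect [ 0.5735 -0.1317] (0.11244325339794159, 0.22643686830997467) 3.243406295776367
mid x [-0.0543  0.0568] y [-0.1026  0.107 ]
[(np.float64(187.3846153846154), np.float64(174.6153846153846), 13), (np.float64(173.2), np.float64(243.0), 10)] [(np.float64(360.8), np.float64(195.0), 10), (np.float64(359.6363636363636), np.float64(241.0909090909091), 11)]
nipple [0.6373 0.1941 0.0703] 0.0027312827302738243
nipple [0.463  0.2282 0.0698] 0.002355585758056752
ring (np.float64(195.0), np.float64(166.5)) 24 [0.6737 0.1862 0.015 ]
ring (np.float64(184.5), np.float64(175.0)) 6 [0.6509 0.2147 0.015 ]
ring (np.float64(183.5), np.float64(189.5)) 4 [0.6108 0.217  0.015 ]
ring (np.float64(189.5), np.float64(192.5)) 49 [0.602  0.2007 0.015 ]
ring (np.float64(183.5), np.float64(231.5)) 60 [0.497  0.2159 0.015 ]
ring (np.float64(183.5), np.float64(231.5)) 60 [0.497  0.2159 0.015 ]
ring (np.float64(176.0), np.float64(231.5)) 8 [0.4975 0.2359 0.015 ]
ring (np.float64(170.5), np.float64(236.5)) 4 [0.4847 0.2505 0.015 ]
ring (np.float64(171.0), np.float64(243.0)) 25 [0.4674 0.2489 0.015 ]
ring (np.float64(167.5), np.float64(246.5)) 4 [0.4584 0.258  0.015 ]
ring (np.float64(168.0), np.float64(251.0)) 7 [0.4466 0.2565 0.015 ]
ring (np.float64(175.0), np.float64(258.0)) 65 [0.4277 0.2377 0.015 ]
ring (np.float64(167.5), np.float64(258.5)) 4 [0.427  0.2575 0.015 ]
ring (np.float64(357.5), np.float64(217.0)) 26 [0.4963 0.2202 0.015 ]
ring (np.float64(358.0), np.float64(265.5)) 31 [0.6737 0.191  0.015 ]
```

Block 1 has been knocked: its nipple is now at (0.637, 0.194). I'll pick up block 2 (yaw -17°) first, with a light centring squeeze before the lift, and put it in the middle seat.

```bash
cat > block.py <<'E'
from h import *
C=np.array([.573,-.1262]); SY=3.1
a=np.radians(SY); EX=np.array([np.cos(a),np.sin(a)]); EY=np.array([-EX[1],EX[0]])
def pick(c,yaw):
    env.gripper_to(.69); y=best([*c,.16],yaw); env.goto([*c,.16],rot(y))
    print("desc",env.move_straight([*c,.05],rate=.12,force_limit=8))
    env.gripper_to(0,grasp_force=5); print("squeeze",st()); p=env.read_state()["position"]
    env.gripper_to(.69); env.move_straight([*c,.13],rate=.15)
    y=best([*c,.16],yaw+90); env.goto([*c,.13],rot(y))
    print("desc",env.move_straight([*c,.048],rate=.12,force_limit=8))
    env.gripper_to(0,grasp_force=40); print("grip",st())
    env.move_straight([*c,.15],rate=.15); print(st())
def place(k):
    c=C+EY*.075*k; y=best([*c,.17],SY-90); env.goto([*c,.17],rot(y)); print("over",st())
    env.move_straight([*c,.128],rate=.1)
    print("down",env.move_straight([*c,.1065],rate=.02,force_limit=8),st())
E
python3 - <<'E'
from block import *
pick([.4627,.2276],-17); place(0)
t=grab("top");s=grab("scene"); cv2.imwrite("pics/p1.png",np.hstack([cv2.resize(f["image"][b:b+110,a:a+110],None,fx=3.6,fy=3.6,interpolation=cv2.INTER_CUBIC) for f,a,b in((t,260,150),(s,180,165))]))
E
```

```text
desc False
squeeze (44.9, array([0.4628, 0.2277, 0.0501]), array([-0.3, -0. ,  0.3]), 29.9, 5.0)
desc False
grip (49.05, array([0.4628, 0.2278, 0.0486]), array([-1.6, -0.1,  4.5]), 45.7, 40.0)
(49.8833, array([0.4617, 0.2268, 0.1485]), array([ 0. ,  0.1, -5.2]), 45.6, 40.0)
over (51.2667, array([ 0.5729, -0.1254,  0.1695]), array([-0.5,  0.2, -4.3]), 46.1, 40.0)
down True (52.725, array([ 0.5728, -0.1262,  0.1087]), array([-1.4,  0.2,  6.3]), 45.6, 40.0)
```

The block reached z = 0.1087, and fully home is 0.1086. I'll release it and do the other block.

Run:
```python
from block import *
env.gripper_to(.69); p=env.read_state()["position"]; env.move_straight([p[0],p[1],.18],rate=.15)
env.goto([.45,.15,.25],rot(-90))
t=grab("top");s=grab("scene")
for A in gold(t,(160,160,215,215)):
    for B in gold(s,(335,215,380,255)):
        q,e=tri(t,A[:2],s,B[:2])
        if e<.006: print("block1",q,e)
for A in gold(t,(285,180,350,220)):
    for B in gold(s,(210,190,270,240)):
        q,e=tri(t,A[:2],s,B[:2]); print("block2",q,e,"local",((q[:2]-C)@EX,(q[:2]-C)@EY))
pick([.6376,.1938],-11.4); place(1)
```

```text
block1 [0.63740154 0.19436704 0.07056211] 0.002099383322090216
block2 [ 0.55947316 -0.12431129  0.19719604] 0.007277581303222267 local (np.float64(-0.013404905653877584), np.float64(0.002617465868419278))
block2 [ 0.57346922 -0.12572132  0.13042773] 0.001806846743505521 local (np.float64(0.0004944237187197026), np.float64(0.0004526053347683601))
desc False
squeeze (58.5917, array([0.6377, 0.1939, 0.0501]), array([0.2, 0.5, 0.8]), 29.8, 4.9)
desc False
grip (62.7417, array([0.6374, 0.194 , 0.0488]), array([-2.7,  1.5,  4.9]), 46.1, 39.8)
(63.575, array([0.6365, 0.1933, 0.1481]), array([-0.3, -0.9, -4.7]), 45.9, 39.8)
over (64.575, array([ 0.5695, -0.0507,  0.1697]), array([ 0.9,  0.8, -4.8]), 45.5, 39.8)
down True (66.0333, array([ 0.5687, -0.0514,  0.1088]), array([-0.8, -0.2,  5.8]), 45.6, 39.8)
```

Both blocks are seated (nipple at 0.130; TCP 60 mm above its pick height). Next I'll grip the arbor just behind the collar and bring it in line with the bores.

Run:
```python
from block import *
env.gripper_to(.69); p=env.read_state()["position"]; env.move_straight([p[0],p[1],.2],rate=.15)
env.gripper_to(.5); g=[.4675,.3396]
env.goto([*g,.17],rot(8.5)); 
print(env.move_straight([*g,.063],rate=.1,force_limit=6)); env.gripper_to(0,grasp_force=60); print("grip",st())
env.move_straight([*g,.19],rate=.1); print(st())
h=np.array([.5687,-.0514])+EY*.255
env.goto([*h,.19],rot(SY-90)); env.move_straight([*h,.135],rate=.1); print(st())
t=grab("top");s=grab("scene"); crop(t,(170,130,300,240),5.5,"a1.png"); crop(s,(230,150,370,260),5.5,"a2.png")
```

```text
False
grip (71.3417, array([0.4675, 0.3395, 0.0631]), array([-0. , -0.8,  0.9]), 16.2, 60.0)
(72.7583, array([0.4671, 0.3393, 0.1891]), array([ 0.3, -0.3, -1.6]), 16.4, 60.0)
(74.7083, array([0.5554, 0.2036, 0.1355]), array([-0.1, -0.5, -0.9]), 16.5, 60.0)
```

View pics/a2.png

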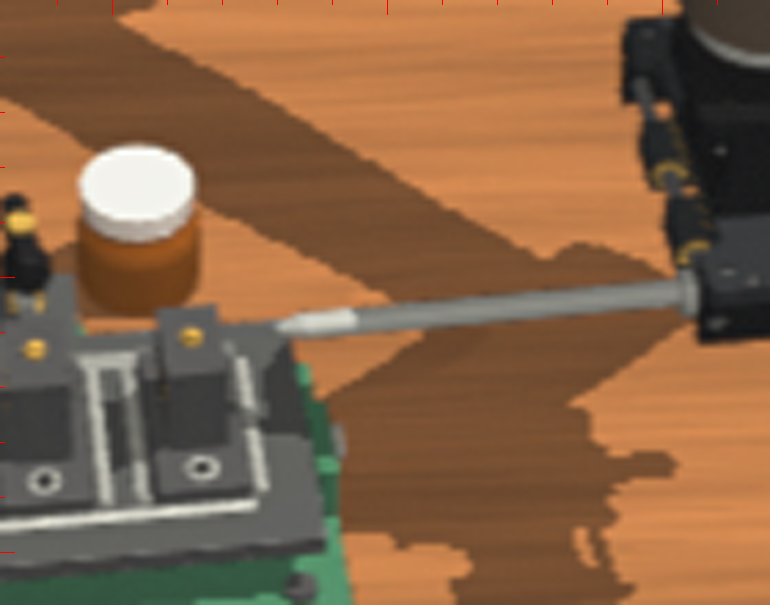

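View pics/a1.png

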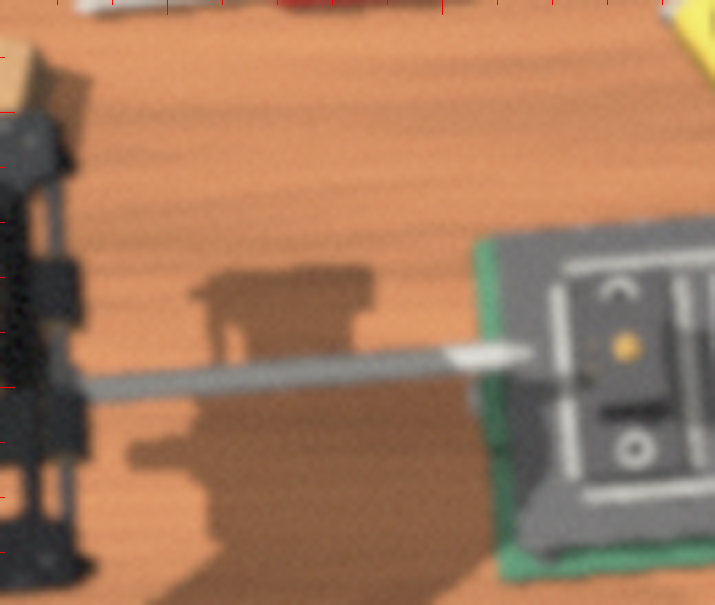

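The arbor is held near level, with its tip at scene px about (280,209) and top px about (266.5,193.5). I'll triangulate the tip and the shaft axis relative to the seated block's nipple.

Run:
```python
from block import *
np.set_printoptions(precision=4,suppress=True)
t=grab("top");s=grab("scene")
c1=lambda x,y:((x+.5)/5.5-.5+170,(y+.5)/5.5-.5+130); c2=lambda x,y:((x+.5)/5.5-.5+230,(y+.5)/5.5-.5+150)
tip,e=tri(t,c1(533,351),s,c2(278,327)); nip,e2=tri(t,c1(627,347),s,c2(191,337)); print("tip",tip,e,"nip",nip,e2)
# axis by plane intersection: two points in each view
nt=np.cross(ray(t,c1(533,352)),ray(t,c1(95,389))); ns=np.cross(ray(s,c2(278,327)),ray(s,c2(676,294)))
d=np.cross(nt,ns); d/=np.linalg.norm(d); d*=-np.sign(d[1]); print("axis",d,"yaw",np.degrees(np.arctan2(d[1],d[0])),"pitch down rad",-d[2])
P=env.read_state()["position"]; L=np.array([.5687,-.0514])
print("TCP",P,"tip local to left block", (tip[:2]-L)@EX,(tip[:2]-L)@EY, "nip",(nip[:2]-L)@EX,(nip[:2]-L)@EY,"expected tip z",P[2]-.003, "TCP ex",(P[:2]-L)@EX, "len",(P[:2]-tip[:2])@EY)
```

```text
tip [ 0.5688 -0.0103  0.1332] 0.0026926016099995415 nip [ 0.5699 -0.0512  0.1301] 0.0015838607136504132
axis [ 0.0544 -0.9985 -0.0021] yaw -86.88431271167491 pitch down rad 0.002116043489484687
TCP [0.5553 0.2035 0.1359] tip local to left block 0.0023602888500314804 0.04106071076637582 nip 0.0012135202860841599 0.00016811910787074225 expected tip z 0.13287650059383502 TCP ex 0.0004249410187261507 len 0.2141812485352372
```

The axis is aligned (yaw -86.9°, pitch about 0, tip within 2 mm). I'll lower to bore height and slide in.

Run:
```python
from block import *
L=np.array([.5687,-.0514]); at=lambda y,z:[*(L+EY*y),z]
env.move_straight(at(.255,.1047),rate=.06); print(st())
for y in(.215,.17,.12,.08,.05,.030):
    hit=env.move_straight(at(y,.1047),rate=.05 if y>.04 else .02,force_limit=10); s=st(); print(y,hit,s,"off",((s[1][:2]-L)@EX).round(4),((s[1][:2]-L)@EY).round(4))
    if hit: break
t=grab("top");s=grab("scene"); crop(s,(190,150,330,250),5.5,"i1.png")
```

```text
(75.5667, array([0.5551, 0.2032, 0.1045]), array([ 0.7,  0.1, -0.9]), 16.6, 60.0)
0.215 False (76.5167, array([0.5571, 0.1633, 0.1047]), array([ 0.6, -0.5, -0.8]), 16.8, 60.0) off 0.0 0.215
0.17 False (77.5667, array([0.5595, 0.1185, 0.1047]), array([-0.2,  0.3, -0.9]), 16.5, 60.0) off 0.0 0.1701
0.12 False (78.7167, array([0.5622, 0.0686, 0.1047]), array([ 0. ,  0.4, -1.8]), 16.6, 60.0) off -0.0 0.1202
0.08 False (79.6667, array([0.5644, 0.0285, 0.1047]), array([-0.2,  0.2, -2. ]), 16.6, 60.0) off 0.0 0.08
0.05 False (80.4167, array([ 0.566 , -0.0016,  0.1047]), array([ 0.7,  0. , -2.1]), 16.6, 60.0) off -0.0 0.0499
0.03 True (81.3417, array([ 0.5675, -0.019 ,  0.1048]), array([0.3, 4. , 0.4]), 16.6, 60.0) off 0.0006 0.0324
```

View pics/i1.png

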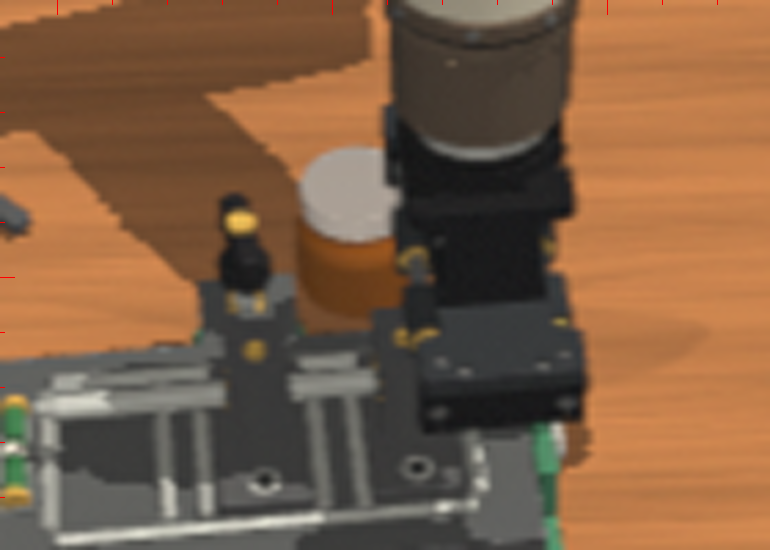

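The shaft runs through both bores, past the middle block (scene px about (215,222)), and the collar made contact at the expected place. I'll release, retreat and check.

Run:
```python
from knob import *
env.gripper_to(.5); p=env.read_state()["position"]; env.move_straight([p[0],p[1],.25],rate=.12); env.goto([.45,.3,.3],rot(-90)); env.dwell(.5); print(st())
t=grab("top");s=grab("scene")
print(vial(t,(350,170,372,212))[:2]); print(vial(s,(183,210,205,250))[:2])
cv2.imwrite("pics/f1.png",np.hstack([cv2.resize(f["image"][b:b+110,a:a+180],(400,244),interpolation=cv2.INTER_CUBIC) for f,a,b in((t,250,150),(s,150,165))]))
```

```text
(85.3667, array([0.4501, 0.2998, 0.3   ]), array([ 0.7, -0.3, -0.3]), 43.3, 0.0)
(np.float64(1.2542213913555331), np.float64(0.061668413140249))
(np.float64(0.1642330351854628), np.float64(0.06267767340347041))
```

View pics/f1.png

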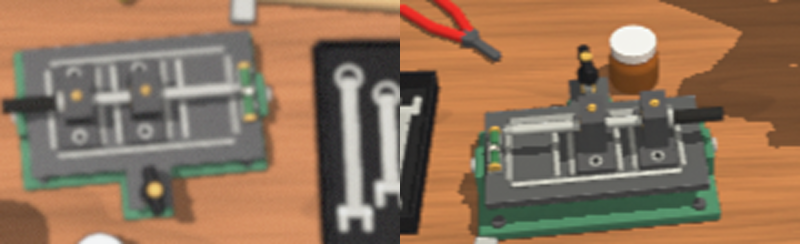

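The arbor is through both blocks, with its grip just outside the left one. The plate is level and both spanners are in the tray. Handing in.

```bash
python3 -c "
from workcell import env
print(env.close_job())"
```

```text
the job is handed in; nothing more can be done
None
```

I handed the job in; the hand-in call returned no verdict. By my own checks, both spanners are in the tray, the plate is level, both bearing blocks present are seated (middle and left seats), and the arbor is through both bores with its collar up against the left block.

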